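# Dry-clamp a panel joint with a turnbuckle clamp

## Robot

A 6-joint arm with a two-finger parallel gripper is mounted at the origin on a cart in front of the work surface, level with it; the furniture and walls round the work are solid. World frame = base frame: x ahead of the robot, y to its left, z up, the work surface at z = 0. Lengths are in mm, angles in rad, forces in N, time in s.
With the tool pointing down it reaches from about 275 to 1000 mm from the base axis. Payload 8.4 kg.
Tool frame: the origin (TCP) lies on the centre line of the jaws, within the pads' length; the fingertips stand 17 mm ahead of it and the grasp point (between the pads) lies 2 mm behind it; z points along the fingers, y is the line along which they close (so a half turn about z gives the same grasp; the last joint's range is limited). The gripper opens to 85 mm and grips with 20 to 120 N. Pads are 22 mm wide; open, the fingers measure 114 mm over their backs; the gripper's body (76 mm by 85 mm) begins 54 mm behind the grasp point. The pads swing forward as they close: fully open they stand 13 mm farther back than shut.
Start: joints at [1.335, 0.353, 1.633, -0, 1.155, -0.002], TCP at [144.796, 607.999, 248.281] pointing down, gripper open.
Joint ranges: [-2.63, 2.63], [-0.92, 2.1], [0.06, 2.66], [-1.3, 4.44], [0, 2.69], [-3.02, 3.02]. Speed limits (rad/s): [2.22, 2.22, 2.79, 3.14, 3.14, 3.14].

## Interface

Orientations are given as [roll, pitch, yaw] about the fixed x, y, z axes, in that order (R = Rz(yaw) Ry(pitch) Rx(roll)).
In Python, from rig import r, eyes gives the robot as it stands. The module is installed in compiled form; this text tells all that it offers.
- The arm moves only by the shell command python3 -m inch 'ROWS' [FORCE]. ROWS is JSON, a list of rows, each a list of 7 numbers: the shift along the tool's x, y, z in m, then the turn, a rotation vector about the tool's x, y, z in degrees, then the closure, from -1 (fully open) to 1 (shut). In form: [[x, y, z, rx, ry, rz, gripper], ...]. A call has 1 to 8 rows; each row shifts and turns the commanded pose from where the row before left it, along the tool's axes as they then stand; what a row does not reach is not made up. A row lasts 1/10 s, in which the tool goes at most 50 mm and 8.59 degrees, less where a joint would pass 70% of its speed; a pose out of reach is approached as far as the arm can. A call with a gripper value outside its range is refused whole. The fingers move at their own pace and stop on an object; FORCE is the grip in N (left out, the last holds). Time passes only in rows, so rows that do not move let the fingers close. It gives the time, the measured TCP pose, the force, the opening and the grip force at its end, in the units of the state.
- r.sense(): the state, without advancing time (a new reading comes with each control period).
- eyes.grab_frame(name): name is "scene" or "top" or "wrist"; returns a dict with "img" (480x640x3 uint8, blue, green, red), "fx", "fy", "cx", "cy" (pixels), "R" (3x3) and "t" (3): a world point X has camera coordinates R X + t; the wrist camera has in their place "hand_eye" (4x4, takes a point from camera to tool coordinates, whose origin is the TCP and whose axes are the flange's). Camera axes: x right, y down, z forward; pixel columns grow to the right and rows downward; lengths in mm; the calibration is good to about 2 mm. A picture is of the moment at which its call begins: read the wrist's pose just before it. There is no depth.
- r.sign_off(): hands the job in; it is judged then, once.
The state is a dict: "clock": time; "qpos": joint angles; "qvel": joint speeds; "joint_efforts": joint torques, N m; "eef_pos": TCP position; "tcp_rot": TCP orientation; "contact_force": force on the tool from outside, world axes, zero at the start; "wrist_torque": the same for the moment, N m; "opening": opening from 0.0 (shut) to 1.0 (fully open); "grasp_force": force on a finger pad.
Only numpy, scipy, OpenCV 4.12 (cv2) and the standard library are available. Lean on these libraries where they do the work, as an engineer would, in place of code of your own. Each camera call takes 0.05 s, during which the arm holds its last target. There are 200 camera calls.

## Task

Dry-clamp the two halves of the walnut panel in the turnbuckle clamp: first slide each half back until its end is fully home against the wooden end stop, then push the turnbuckle's bars round, bar after bar, so that both jaws draw in and close the joint without a gap. Keep turning until the clamp is firm by feel, stop before the walnut is crushed, leave it tight, and leave everything else on the bench where it is.

Things in the scene. Friction and masses are not known exactly. Their poses are not given: they have to be found in the camera images.
- clamp: Bed of the clamp, fixed to the bench: plywood 230 x 340 x 12 mm (x from -114 to +116) with two aluminium runners along y, tops 20 mm above the bench. Origin on the bench top under the middle of the turnbuckle; x points away from the robot to the wooden end stop, y (left) along the turnbuckle's axis, z up.
- stop_face (a point): Middle of the end stop's face, at x = +85 mm in the clamp's frame, 29 mm above the bench; the stop is a wooden batten 150 mm long whose top is 48 mm above the bench. Fixed to the bed, same axes.
- hub (a point): Middle of the turnbuckle, on its axis, 112 mm above the bench; fixed to the bed, same axes. The dark steel body has a hub of diameter 40 and width 24 mm and four bars 90 degrees apart, diameter 11, all in the plane y = 0, each with a 21 mm ball whose centre is 52 mm (tip 62.5 mm) from the axis. Nuts of diameter 35 and rods of 17 mm run from it to both jaws at this height.
- turnbuckle (a joint): Turn of the body about the clamp's +y, rad; grows as it tightens: the upper bars go away from the robot (+x). The red-balled bar points q from straight up towards +x, the black ones 90, 180, 270 degrees on. Each jaw moves in 2.8 mm per rad (17.6 mm a turn); at q = 0 each face is 98 mm from the middle. Ends at 8.6. Stays where it is left; wound past firm, it springs back to firm (35 N squeeze).
- red_ball (a point): Centre of the red ball; turns with the body. The body turns with 0.2 N m (4 N at a ball); once the jaws bear on the closed panel their rubber gives and this climbs smoothly, to 0.4 N m over 0.5 rad. Firm: 8 N at a ball no longer turns it; 20 N there crushes the wood. Follow a polished ball round its arc: a finger drawn straight across rubs and may bind.
- left_board: The left half of the panel (+y side), loose on the runners: dark walnut, 200 x 80 x 18 mm (x, y, z), about 0.25 kg, with white pencil lines on top. Origin at the centre of its underside, 20 mm above the bench; x along its length towards the end stop. Starts 10 to 40 mm short of the stop and 10 to 15 mm apart from the other half.
- left_board_joint_edge (a point): Point on the left half: the middle of the edge that faces the other half, at half thickness.
- left_board_back_end (a point): Point on the left half: the middle of the end that goes against the end stop, at half thickness.
- left_jaw: The left jaw, blue with a black rubber face, sliding along y on the runners: 160 x 22 mm, 21 to 59 mm above the bench, with an upright 40 mm wide in its middle, 131 mm high, that carries the rod. Origin on the bench top below the middle of the rubber face, which presses on the outer edge of the left half.
- right_board: The right half of the panel (-y side), loose on the runners: dark walnut, 200 x 80 x 18 mm (x, y, z), about 0.25 kg, with white pencil lines on top. Origin at the centre of its underside, 20 mm above the bench; x along its length towards the end stop. Starts 10 to 40 mm short of the stop and 10 to 15 mm apart from the other half.
- right_board_joint_edge (a point): Point on the right half: the middle of the edge that faces the other half, at half thickness.
- right_board_back_end (a point): Point on the right half: the middle of the end that goes against the end stop, at half thickness.
- right_jaw: The right jaw, blue with a black rubber face, sliding along y on the runners: 160 x 22 mm, 21 to 59 mm above the bench, with an upright 40 mm wide in its middle, 131 mm high, that carries the rod. Origin on the bench top below the middle of the rubber face, which presses on the outer edge of the right half.
- tape_measure: Bystander: a yellow and black tape measure, 62 x 38 x 54 mm. Origin at the centre of its underside. Leave alone.
- cherry_offcut: Bystander: a reddish wooden offcut, 120 x 30 x 30 mm. Origin at the centre of its underside. Leave alone.
- wax_tin: Bystander: a round tin, diameter 86, 42 mm high. Origin at the centre of its underside. Leave alone.
- offcut_1: Bystander: a dark wooden offcut, 85 x 38 x 19 mm. Origin at the centre of its underside. Leave alone.

How it is judged (in metres and radians):
On the way, in this order (a step that is already met when the one before it is completed fails the run):
1. both halves of the panel lie home against the end stop (x of each of left_board_back_end, right_board_back_end in the frame of clamp above 0.082 m), for 0.2 s.
2. both jaws grip the panel firmly (contact force between left_jaw and left_board above 15 N and contact force between right_jaw and right_board above 15 N and y of left_board_joint_edge in the frame of right_board below 0.0418 m and angle between the x axis of left_board and the x axis of right_board, either way round below 0.02 rad and angle between each of left_board, right_board's own z axis and vertical below 0.05 rad), for 0.2 s.
At the end, for the whole second after the job is handed in: Both halves of the panel lie flat with their back ends within 3 mm of the end stop, the joint between them is closed (gap under 1.8 mm, halves parallel), and each jaw still presses on its half with more than 15 N; boards and turnbuckle are at rest (all of step 1 and all of step 2 and linear speed of each of left_board, right_board below 0.01 m/s and velocity of joint turnbuckle between -0.05 and 0.05 rad/s); the robot touches nothing.
It fails at once if the panel's edges are crushed: a jaw presses on its board with more than 150 N (contact force between left_jaw and left_board above 150 N or contact force between right_jaw and right_board above 150 N).
It fails at once if another thing on the bench is moved by more than 30 mm (distance of any of tape_measure, cherry_offcut, wax_tin, offcut_1 from where it was at the start of the episode above 0.03 m).
It also fails if it takes over 70 s, if anything falls off the work surface, if the arm or the gripper's body presses on something with over 40 N, if the wrist force passes 120 N, or if a joint passes its speed limit or range.

## Working session

There is one attempt and no reset: what is moved stays moved. The work goes in short steps, Python scripts to look and compute and a shell command to move; the robot and the scene stay as the last step left them, time stands still between calls to the robot, and variables do not carry over. Pictures are saved under pics/ and viewed, at most 10 in all, crops included, and the job is handed in when it is done.

```bash
mkdir -p pics; python3 - <<'E'
from rig import r,eyes
import cv2
s=r.sense();print({k:s[k] for k in('clock','eef_pos','tcp_rot','contact_force','opening')})
for n in('scene','top'):
    f=eyes.grab_frame(n);cv2.imwrite(f'pics/{n}0.png',f['img']);print(n,f['fx'],f['cx'],f['cy'],f['R'],f['t'])
E
```

```text
{'clock': 0.0, 'eef_pos': array([144.69758211, 607.54866276, 247.55231356]), 'tcp_rot': array([-3.14019475e+00,  2.11661956e-05,  2.90781725e+00]), 'contact_force': array([0.13865795, 0.19166188, 0.14299782]), 'opening': 1.0002974051215117}
scene 586.681302139028 304.3547456352397 229.7726426736721 [[ 0.87074181 -0.49121698 -0.02268425]
 [-0.33491467 -0.55863643 -0.75878686]
 [ 0.36005674  0.66830473 -0.65094387]] [-424.49430208  392.57155754  881.16562532]
top 615.6471888052342 317.84462386191694 246.43172221679737 [[ 0.01284558 -0.99990294 -0.00539398]
 [-0.99838042 -0.01252666 -0.05549439]
 [ 0.05542143  0.0060981  -0.99844443]] [ 154.38548111  592.23286658 1204.13203562]
```

View pics/scene0.png

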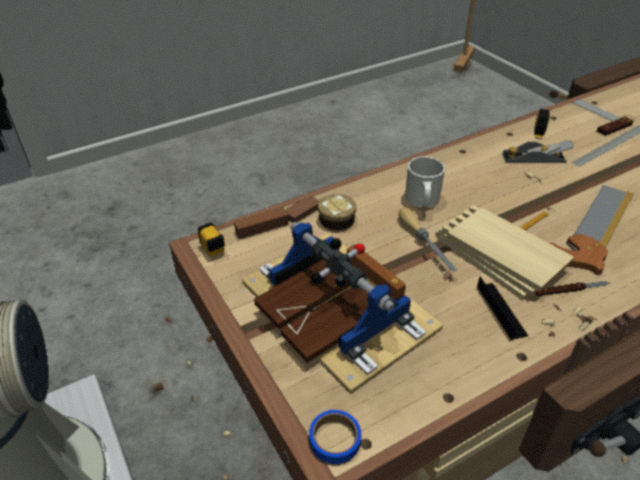

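View pics/top0.png

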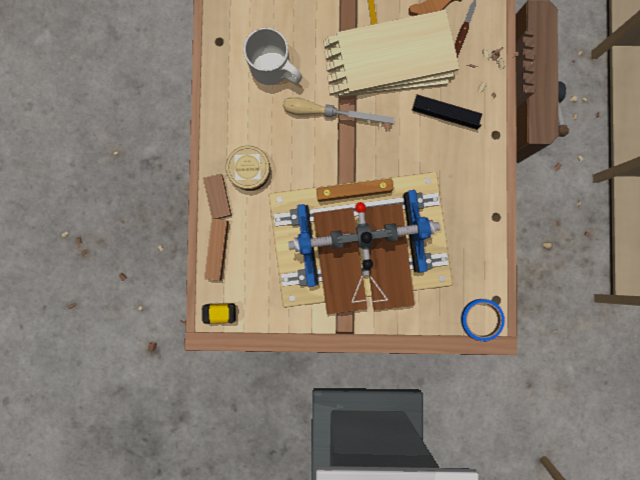

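The scene view shows the clamp with the panel under it, and the red ball at about (358,248). In the top view the hub is near (365,238), the red ball at (361,208), the near black ball at (368,264), the stop at (355,189) and the boards' near ends at row ~308. I'll enlarge the top view for exact pixels.

```bash
python3 - <<'E'
import cv2
im=cv2.imread('pics/top0.png')[165:325,260:465]
cv2.imwrite('pics/topc.png',cv2.resize(im,None,fx=3.7,fy=3.7,interpolation=cv2.INTER_CUBIC))
im=cv2.imread('pics/scene0.png')[215:395,235:450]
cv2.imwrite('pics/scc.png',cv2.resize(im,None,fx=3.3,fy=3.3,interpolation=cv2.INTER_CUBIC))
E
```

```text
(no output)
```

View pics/topc.png

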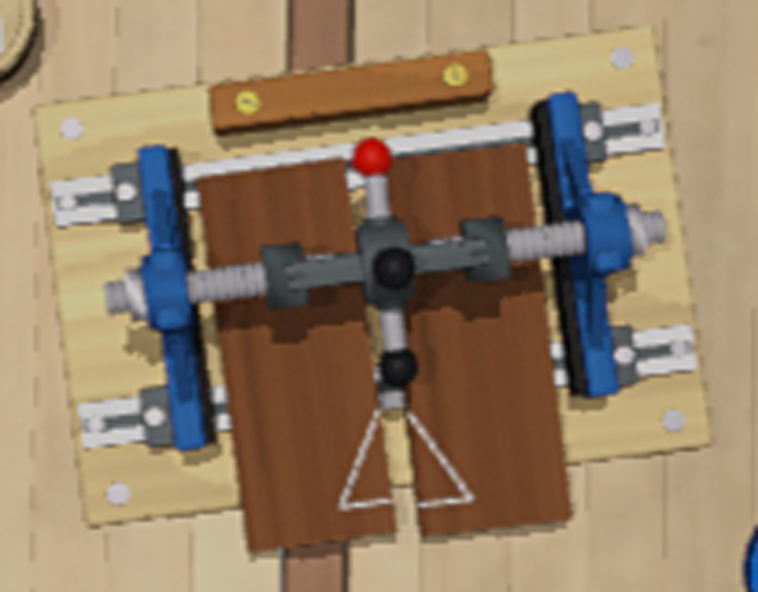

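View pics/scc.png

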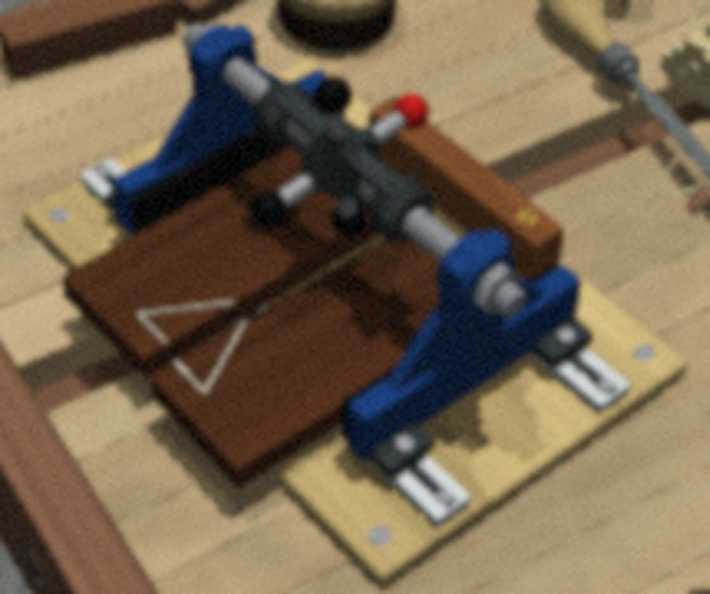

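The crops show clear bed corners, board corners and balls. The red ball points away from the robot, one black ball points up, one towards the robot and one down. I'll turn these pixels into points.

```bash
cat > h.py <<'E'
import numpy as np,json,os
from rig import r,eyes
def ray(f,u,v):
    d=np.array([(u-f['cx'])/f['fx'],(v-f['cy'])/f['fy'],1]);R=np.array(f['R']);return -R.T@np.array(f['t']),R.T@d
def plane(f,u,v,z):
    c,d=ray(f,u,v);return c+d*(z-c[2])/d[2]
def tri(a,b):
    A=0;B=0;rs=[a,b]
    for c,d in rs:
        d=d/np.linalg.norm(d);P=np.eye(3)-np.outer(d,d);A=A+P;B=B+P@c
    X=np.linalg.solve(A,B);return X,[np.linalg.norm(np.cross(X-c,d/np.linalg.norm(d))) for c,d in rs]
T=lambda p:(260+p[0]/3.7,165+p[1]/3.7)
S=lambda p:(235+p[0]/3.3,215+p[1]/3.3)
E
python3 - <<'E'
from h import *
np.set_printoptions(precision=1,suppress=True)
t=eyes.grab_frame('top');s=eyes.grab_frame('scene')
def both(n,a,b): print(n,*tri(ray(t,*T(a)),ray(s,*S(b))))
both('red',(372,157),(410,110));both('near',(398,367),(268,209));both('up',(394,268),(330,96))
both('boardL near L corner',(250,552),(67,283));both('boardR near R corner',(570,517),(238,472));both('stop front R top',(492,93),(560,243))
bed=np.array([plane(t,*T(p),12) for p in[(37,108),(652,28),(710,443),(88,524)]]);print(bed)
print([np.linalg.norm(bed[i]-bed[(i+1)%4]) for i in range(4)])
y=(bed[0]+bed[3]-bed[1]-bed[2]);x=(bed[0]+bed[1]-bed[2]-bed[3]);th=[np.arctan2(-y[0],y[1]),np.arctan2(x[1],x[0])];print('yaw',th)
a=np.mean(th);ex=np.array([np.cos(a),np.sin(a),0]);ey=np.array([-np.sin(a),np.cos(a),0]);o=bed.mean(0)-ex*1;print('origin',o)
C=lambda X:np.array([(X-o)@ex,(X-o)@ey,X[2]])
for n,l,z in[('L',[(197,180),(347,160),(395,537),(250,552)],38),('R',[(390,155),(530,143),(570,517),(424,540)],38),('stop',[(215,132),(492,93)],48),('jawfaces',[(180,150),(208,440),(536,105),(576,390)],59)]:
    print(n,np.array([C(plane(t,*T(p),z)) for p in l]).tolist())
for a_,b in[((372,157),(410,110)),((398,367),(268,209)),((394,268),(330,96))]:print(C(tri(ray(t,*T(a_)),ray(s,*S(b)))[0]))
E
```

```text
red [656.4  84.5 119.8] [np.float64(0.27144790170058275), np.float64(0.27144790170051847)]
near [553.9  69.7 106.1] [np.float64(0.1638492493223989), np.float64(0.1638492493222715)]
up [598.3  76.6 163.5] [np.float64(0.695451976407633), np.float64(0.6954519764077333)]
boardL near L corner [458.8 140.7  32.8] [np.float64(1.301144489297988), np.float64(1.3011444892981434)]
boardR near R corner [478.4 -26.8  33.9] [np.float64(0.3030958042339106), np.float64(0.30309580423400073)]
stop front R top [706.4  13.3  47.3] [np.float64(7.456407819746053), np.float64(7.456407819746092)]
[[ 694.   259.    12. ]
 [ 741.6  -73.2   12. ]
 [ 517.8 -104.7   12. ]
 [ 470.2  227.9   12. ]]
[np.float64(335.60450609864944), np.float64(225.99313663198808), np.float64(335.9623300881479), np.float64(225.92936069609806)]
yaw [np.float64(0.14217704792449207), np.float64(0.1391606476086187)]
origin [604.9  77.1  12. ]
L [[60.963213955897736, 86.79008964406681, 38.0], [61.34238053018978, 6.832501291726914, 38.0], [-138.5191811602977, 7.840514304946064, 38.0], [-136.61774376971118, 84.12799133806148, 38.0]]
R [[61.06500310631718, -16.04128234167427, 38.0], [57.90918612163625, -90.21328153951524, 38.0], [-139.8341140637855, -84.36964114442735, 38.0], [-141.99951122158322, -7.00283351793936, 38.0]]
stop [[83.73943481167147, 74.22424287097665, 48.0], [85.52209383589597, -72.53018890094827, 48.0]]
jawfaces [[75.3129665786095, 93.58296976973696, 59.0], [-75.68126673335351, 98.30233239796982, 59.0], [74.92512422905496, -92.8584687680295, 59.0], [-74.33967469801937, -93.29640369278576, 59.0]]
[ 52.    0.1 119.8]
[-51.5  -0.2 106.1]
[ -6.7   0.5 163.5]
```

Checks agree: bed 336 x 226 mm against 340 x 230, balls 52 mm from a hub at z≈112, stop at 84.6 mm against 85. The red ball gives q≈1.42 and the jaw faces at ~94 mm fit that. The boards are about 24 mm short of the stop. I'll turn the tool to the clamp's axes and approach with open fingers, one per board.

```bash
cat >> h.py <<'E'
ex=np.array([np.cos(.1407),np.sin(.1407),0]);ey=np.array([-ex[1],ex[0],0]);o=np.array([604.9,77.1,0])
C=lambda X:np.array([(X-o)@ex,(X-o)@ey,X[2]])
def st():
    s=r.sense();np.set_printoptions(precision=2,suppress=True)
    F=s['contact_force'];print('t',s['clock'],'TCP',C(s['eef_pos']),'yaw-err deg',np.degrees((s['tcp_rot'][2]-.1407)%np.pi),'rot',s['tcp_rot'],'F',np.array([F@ex,F@ey,F[2]]),'open',s['opening'],'grip',s['grasp_force'])
E
python3 -c "
from rig import eyes;print(eyes.grab_frame('wrist')['hand_eye'])"
python3 -m inch '[[0,0,0,0,0,-7.14,-1],[0,0,0,0,0,-7.14,-1],[0,0,0,0,0,-7.14,-1],[-0.015,-0.0454,0,0,0,0,-1],[-0.015,-0.0454,0,0,0,0,-1]]'; python3 -c "
from h import *;st()"
```

```text
[[-2.59393747e-04 -9.56260004e-01 -2.92517927e-01  7.45045892e+01]
 [ 9.99999831e-01 -4.00031496e-04  4.20967073e-04 -3.03114695e-01]
 [-5.19570359e-04 -2.92517769e-01  9.56259946e-01 -1.26773853e+02]
 [ 0.00000000e+00  0.00000000e+00  0.00000000e+00  1.00000000e+00]]
clock: 0.75
eef_pos: [187.1, 521.7, 247.8]
tcp_rot: [-3.141, -0.0, -2.999]
contact_force: [0.4, -0.3, -0.6]
opening: 1.002
grasp_force: 0.0
t 0.75 TCP [-351.29  498.76  247.76] yaw-err deg 0.08887000135102789 rot [-3.14 -0.   -3.  ] F [ 0.39 -0.36 -0.6 ] open 1.0020757189635745 grip 0.0
```

```bash
python3 -m inch '[[-0.0151,-0.0453,0,0,0,0,-1],[-0.0151,-0.0453,0,0,0,0,-1],[-0.0151,-0.0453,0,0,0,0,-1],[-0.0151,-0.0453,0,0,0,0,-1],[-0.0151,-0.0453,0,0,0,0,-1],[-0.0151,-0.0453,0,0,0,0,-1],[-0.0151,-0.0453,0,0,0,0,-1],[-0.0151,-0.0453,0,0,0,0,-1]]'
python3 -m inch '[[-0.015,-0.0453,0,0,0,0,-1],[-0.015,-0.0453,0,0,0,0,-1],[-0.01,-0.03,0.02,0,0,0,-1],[0,0,0.045,0,0,0,-1],[0,0,0.045,0,0,0,-1],[0,0,0.04,0,0,0,-1],[0,0,0,0,0,0,-1],[0,0,0,0,0,0,-1]]'; python3 - <<'E'
from h import *;st()
import cv2
cv2.imwrite('pics/w1.png',eyes.grab_frame('wrist')['img'])
E
```

```text
clock: 1.55
eef_pos: [357.8, 178.6, 248.5]
tcp_rot: [3.141, 0.001, -3.001]
contact_force: [1.0, 0.6, -0.7]
opening: 1.003
grasp_force: 0.0
clock: 2.35
eef_pos: [413.6, 66.5, 98.6]
tcp_rot: [-3.142, -0.002, -3.001]
contact_force: [0.0, 0.0, 0.5]
opening: 1.002
grasp_force: 0.0
t 2.35 TCP [-190.86   16.28   98.59] yaw-err deg 179.9682174501263 rot [-3.14 -0.   -3.  ] F [0.03 0.02 0.52] open 1.0020122245223615 grip 0.0
```

View pics/w1.png

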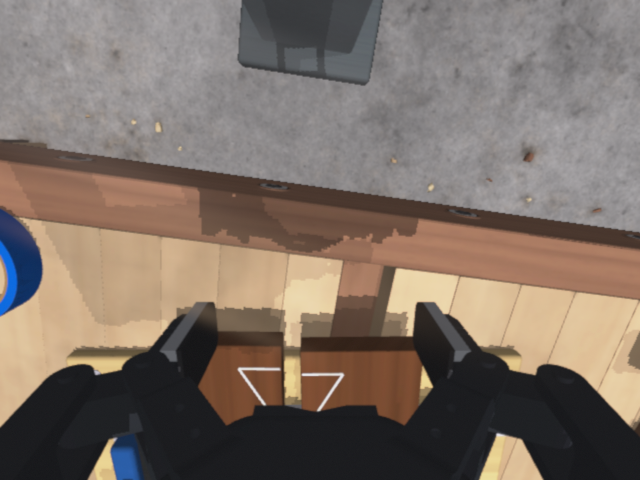

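The wrist view shows both board ends at the fingers (joint at column ~293, ends at row ~340). The joint sits 16 mm to the right of the tool, which agrees with the measurement. I'll shift, descend and push.

```bash
python3 -m inch '[[-0.0245,-0.0163,0,0,0,0,-1],[0,0,0.04,0,0,0,-1],[0,0,0.03,0,0,0,-1],[0,0,0.01,0,0,0,-1],[0,0,0,0,0,0,-1]]'; python3 - <<'E'
from h import *;st()
E
python3 -m inch '[[-0.01,0,0,0,0,0,-1],[-0.007,0,0,0,0,0,-1],[-0.006,0,0,0,0,0,-1],[-0.006,0,0,0,0,0,-1],[-0.005,0,0,0,0,0,-1]]'; python3 - <<'E'
from h import *;st()
E
```

```text
clock: 2.9
eef_pos: [440.8, 53.9, 19.0]
tcp_rot: [-3.142, 0.0, -3.001]
contact_force: [-0.6, 0.3, -0.4]
opening: 1.002
grasp_force: 0.0
t 2.9 TCP [-165.74    0.04   18.97] yaw-err deg 179.97828132343005 rot [-3.14  0.   -3.  ] F [-0.5   0.39 -0.35] open 1.0016224908854512 grip 0.0
clock: 3.4
eef_pos: [473.8, 58.5, 18.9]
tcp_rot: [-3.142, -0.001, -3.001]
contact_force: [-6.6, -0.3, 4.2]
opening: 0.999
grasp_force: 2.8
t 3.4 TCP [-132.39   -0.05   18.86] yaw-err deg 179.97235160399248 rot [-3.14 -0.   -3.  ] F [-6.52  0.67  4.23] open 0.9990590936813446 grip 2.8222501650452614
```

```bash
python3 -m inch '[[0,0,0,0,0,0,-1]]';for i in 1 2 ; do python3 -m inch '[[-0.002,0,0,0,0,0,-1],[0,0,0,0,0,0,-1]]' >/dev/null; python3 -c "
from h import *;st()"; done
```

```text
clock: 3.5
eef_pos: [475.1, 58.6, 18.9]
tcp_rot: [-3.142, 0.001, -3.001]
contact_force: [-0.5, -0.1, 0.0]
opening: 1.0
grasp_force: 0.2
t 3.7 TCP [-130.43   -0.07   18.47] yaw-err deg 179.96323024315012 rot [ 3.14 -0.   -3.  ] F [-3.8   0.15  3.44] open 1.0002439861307468 grip 1.9940711371600628
t 3.9 TCP [-128.34   -0.08   18.3 ] yaw-err deg 179.9626586326439 rot [ 3.14 -0.   -3.  ] F [-4.03 -1.16  1.69] open 1.0035723353857584 grip 2.004600875079632
```

```bash
for i in 1 2 3; do python3 -m inch '[[-0.002,0,0,0,0,0,-1],[0,0,0,0,0,0,-1]]' >/dev/null; python3 -c "
from h import *;st()"; done
```

```text
t 4.1 TCP [-126.08   -0.11   18.26] yaw-err deg 179.95752384158925 rot [ 3.14  0.   -3.  ] F [-2.78 -0.82 -1.35] open 0.9983231107875088 grip 1.491424273699522
t 4.3 TCP [-125.68   -0.06   18.06] yaw-err deg 179.98309907043065 rot [-3.14 -0.   -3.  ] F [-8.38  0.88  5.9 ] open 1.000999656157014 grip 3.9173701778054237
t 4.5 TCP [-125.69   -0.01   17.79] yaw-err deg 179.98868235473208 rot [ 3.14 -0.01 -3.  ] F [-13.57   0.13   8.9 ] open 1.0000561251008069 grip 6.726645827293396
```

Force rises from 3 to 14 N with no further travel at TCP −125.7, where home should be (−115 − 11). I'll back off, rise and check.

```bash
python3 -m inch '[[0.01,0,0,0,0,0,-1],[0.03,0,0,0,0,0,-1],[0.02,0,-0.04,0,0,0,0],[0,0,-0.05,0,0,0,0],[0,0,-0.05,0,0,0,0],[0,0,-0.05,0,0,0,0],[0,0,-0.03,0,0,0,0]]'; python3 - <<'E'
from h import *;st()
import cv2
im=eyes.grab_frame('top')['img'][165:325,260:465]
a=cv2.resize(im,None,fx=3.7,fy=3.7,interpolation=cv2.INTER_CUBIC);cv2.imwrite('pics/t2.png',a)
E
```

```text
clock: 5.2
eef_pos: [426.4, 51.7, 242.6]
tcp_rot: [-3.141, 0.007, -3.002]
contact_force: [0.3, -1.6, -0.5]
opening: 0.5
grasp_force: 0.0
t 5.2 TCP [-180.26   -0.1   242.59] yaw-err deg 179.9631033871377 rot [-3.14  0.01 -3.  ] F [ 0.04 -1.59 -0.52] open 0.4998204188414438 grip 0.0
```

View pics/t2.png

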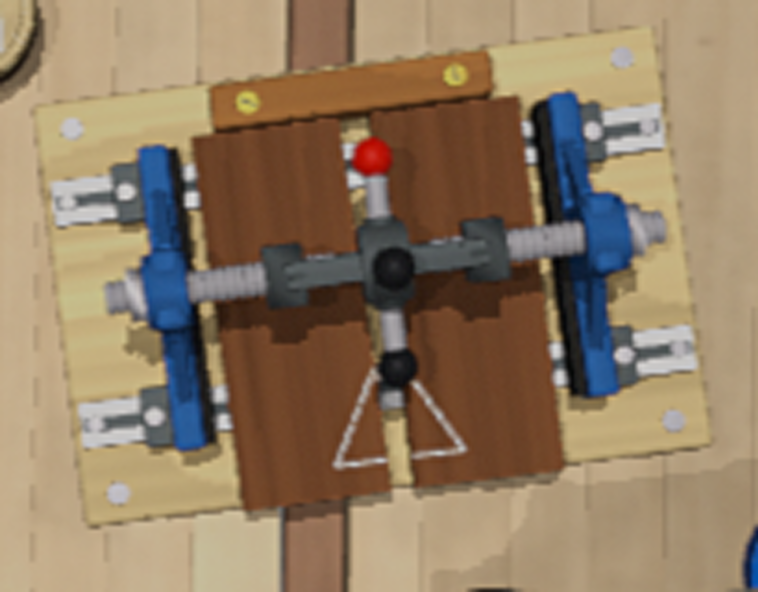

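Both ends now touch the stop (near ends at rows 510–492 and 488–468, far ends at the stop's edge). Next I go over the upright ball and grip it lightly, pads on its ±y sides, to lead it round its arc.

```bash
python3 -m inch '[[-0.0434,0,0,0,0,0,0],[-0.0434,0,0,0,0,0,0],[-0.0434,0,0,0,0,0,0],[-0.0434,0,0,0,0,0,0],[0,0,0.03,0,0,0,0],[0,0,0,0,0,0,0]]' >/dev/null; python3 -c "
from h import *;st()"
```

```text
t 5.85 TCP [ -9.54  -0.13 204.59] yaw-err deg 179.96257562155162 rot [ 3.14 -0.   -3.  ] F [-0.28 -0.1  -0.83] open 0.50142672455602 grip 0.0
```

```bash
python3 -m inch '[[-0.0027,0.0003,0.03,0,0,0,0],[0,0,0.015,0,0,0,0],[0,0,0,0,0,0,0.3],[0,0,0,0,0,0,1],[0,0,0,0,0,0,1],[0,0,0,0,0,0,1],[0,0,0,0,0,0,1]]' 25 >/dev/null; python3 -c "
from h import *;st()"
```

```text
t 6.55 TCP [ -6.38   0.4  163.69] yaw-err deg 179.96238496565604 rot [ 3.14 -0.   -3.  ] F [-3.79  3.63 -1.95] open 0.2243815974976257 grip 24.99214857816696
```

```bash
python3 - <<'E'
import numpy as np
for a0 in(-7.4,-17.4):
    a=np.radians(np.arange(a0,75,5));x=52*np.sin(a);z=52*np.cos(a)
    print([(round(float(-d)/1e3,4),round(float(-e)/1e3,4)) for d,e in zip(np.diff(x),np.diff(z))])
E
cat >> h.py <<'E'
def arc():
    s=r.sense();F=s['contact_force'];p=C(s['eef_pos']);a=np.arctan2(p[0],p[2]-112)
    f=np.array([F@ex,F[2]]);t=np.array([np.cos(a),-np.sin(a)]);n=np.array([np.sin(a),np.cos(a)])
    print('t %.2f ang %.1f rad %.1f y %.1f  Ftan %.1f Frad %.1f Fy %.1f open %.3f grip %.0f'%(s['clock'],np.degrees(a),np.hypot(p[0],p[2]-112),p[1],f@t,f@n,F@ey,s['opening'],s['grasp_force']))
E
python3 -m inch '[[-0.0045,0,0.0002,0,0,0,1],[-0.0045,0,-0.0002,0,0,0,1]]' >/dev/null; python3 -c "
from h import *;arc()"
```

```text
[(-0.0045, -0.0004), (-0.0045, 0.0), (-0.0045, 0.0004), (-0.0045, 0.0008), (-0.0044, 0.0012), (-0.0043, 0.0016), (-0.0041, 0.0019), (-0.0039, 0.0023), (-0.0037, 0.0026), (-0.0035, 0.0029), (-0.0032, 0.0032), (-0.0029, 0.0035), (-0.0026, 0.0037), (-0.0023, 0.0039), (-0.0019, 0.0041), (-0.0015, 0.0043)]
[(-0.0044, -0.0012), (-0.0045, -0.0008), (-0.0045, -0.0004), (-0.0045, 0.0), (-0.0045, 0.0004), (-0.0045, 0.0008), (-0.0044, 0.0012), (-0.0043, 0.0016), (-0.0041, 0.0019), (-0.0039, 0.0023), (-0.0037, 0.0026), (-0.0035, 0.0029), (-0.0032, 0.0032), (-0.0029, 0.0035), (-0.0026, 0.0037), (-0.0023, 0.0039), (-0.0019, 0.0041), (-0.0015, 0.0043)]
t 6.75 ang 2.9 rad 52.0 y 0.4  Ftan -6.0 Frad -1.3 Fy 3.5 open 0.225 grip 25
```

Ftan of about −6 N at radius 52.0 suggests the ball is being led. I'll continue along the arc.

```bash
python3 -m inch '[[-0.0045,0,0.0004,0,0,0,1],[-0.0045,0,0.0008,0,0,0,1],[-0.0044,0,0.0012,0,0,0,1],[-0.0043,0,0.0016,0,0,0,1],[-0.0041,0,0.0019,0,0,0,1],[-0.0039,0,0.0023,0,0,0,1],[-0.0037,0,0.0026,0,0,0,1],[-0.0035,0,0.0029,0,0,0,1]]' >/dev/null; python3 -c "
from h import *;arc()"
python3 - <<'E'
from h import *
import cv2
f=eyes.grab_frame('scene');im=f['img'][200:395,235:450]
cv2.imwrite('pics/s3.png',cv2.resize(im,None,fx=3,fy=3))
m=(f['img'][...,2]>150)&(f['img'][...,1]<70);m[:200]=0;m[400:]=0;print(np.argwhere(m)[:,::-1].mean(0),m.sum())
E
```

```text
t 7.55 ang 43.5 rad 54.4 y 0.5  Ftan -5.8 Frad 2.7 Fy 3.2 open 0.222 grip 27
[357.28571429 261.28571429] 7
```

View pics/s3.png

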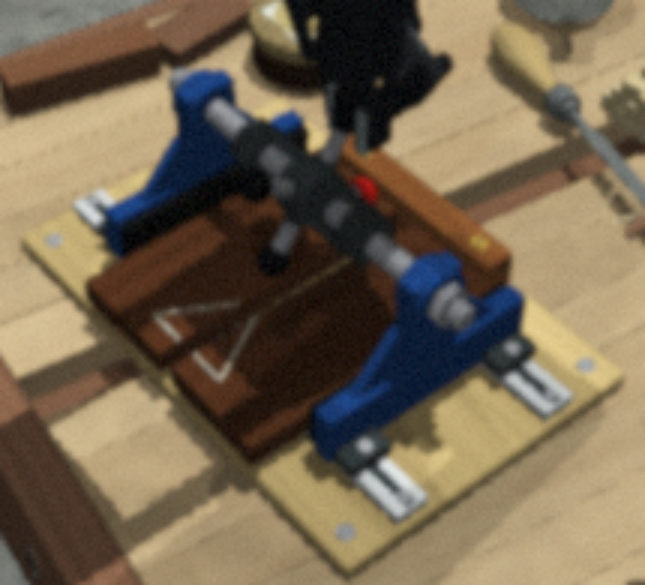

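The bar has followed the fingers to ~45°: its ball is in the pads, the red ball is down at about (365,190) in the crop, and the next bar is coming up on the near side.

```bash
python3 -m inch '[[-0.0028,0,0.0035,0,0,0,1],[-0.0026,0,0.0038,0,0,0,1],[-0.0023,0,0.0041,0,0,0,1],[-0.0020,0,0.0043,0,0,0,1],[-0.0016,0,0.0043,0,0,0,1],[-0.001,0,0.003,0,0,0,1]]' >/dev/null; python3 -c "
from h import *;arc();st()"
```

```text
t 8.20 ang 71.5 rad 54.7 y 0.5  Ftan -6.8 Frad 5.9 Fy 4.6 open 0.226 grip 29
t 8.2 TCP [ 51.87   0.51 129.4 ] yaw-err deg 179.95655404922738 rot [ 3.14  0.01 -3.  ] F [3.42 4.6  8.27] open 0.22638798494191117 grip 28.64228457212448
```

```bash
python3 -m inch '[[0,0,0,0,0,0,0],[0,0,0,0,0,0,0],[0,0,-0.04,0,0,0,0],[0,0,-0.042,0,0,0,0],[0.0345,0,0,0,0,0,0],[0.0345,0,0,0,0,0,0],[0,0,0,0,0,0,0]]' >/dev/null; python3 - <<'E'
from h import *;st()
import cv2
s=r.sense();f=eyes.grab_frame('wrist');cv2.imwrite('pics/w4.png',f['img'])
E
```

```text
t 8.9 TCP [-24.78  -0.16 208.7 ] yaw-err deg 179.95600959247514 rot [-3.14 -0.   -3.  ] F [-1.11 -0.08 -0.34] open 0.5015282358510608 grip 0.0
```

View pics/w4.png

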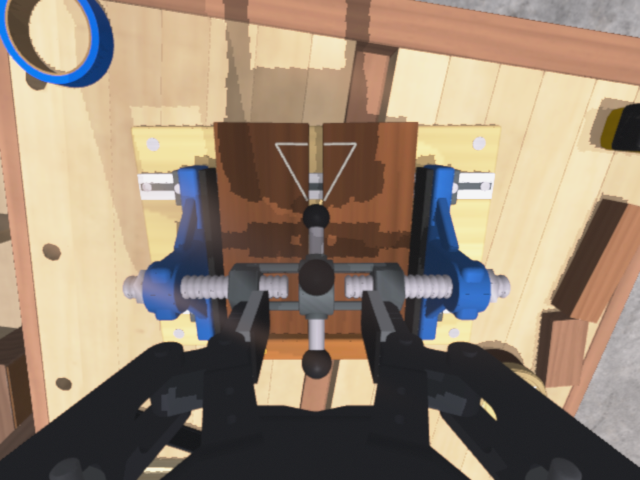

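The wrist view shows the balls at (316,217), (316,277) and (316,364), well centred between the fingers. The boards' joint is narrower and their near ends are square. I'll cast the three rays onto the plane y=0.

```bash
cat >> h.py <<'E'
from scipy.spatial.transform import Rotation
def wballs(s,f,px):
    R=Rotation.from_euler('xyz',s['tcp_rot']).as_matrix();H=np.array(f['hand_eye'])
    for u,v in px:
        d=R@H[:3,:3]@np.array([(u-f['cx'])/f['fx'],(v-f['cy'])/f['fy'],1]);c=C(s['eef_pos']+R@H[:3,3]);d=np.array([d@ex,d@ey,d[2]])
        b=np.array([d[0],d[2]]);a=np.array([c[0],c[2]-112]);k=np.roots([b@b,2*a@b,a@a-52**2])
        print((u,v),'angles',[np.degrees(np.arctan2(*(a+q*b))).round(1) for q in k])
E
python3 -c "
from h import *
s=r.sense();f=eyes.grab_frame('wrist');wballs(s,f,[(316,217),(316,277),(316,364)])"
```

```text
(316, 217) angles [np.float64(-130.4), np.float64(-74.7)]
(316, 277) angles [np.float64(160.4), np.float64(-25.9)]Traceback (most recent call last):
  File "<string>", line 3, in <module>
    s=r.sense();f=eyes.grab_frame('wrist');wballs(s,f,[(316,217),(316,277),(316,364)])
                                           ~~~~~~^^^^^^^^^^^^^^^^^^^^^^^^^^^^^^^^^^^^^
  File "h.py", line 29, in wballs
    print((u,v),'angles',[np.degrees(np.arctan2(*(a+q*b))).round(1) for q in k])
                                     ~~~~~~~~~~^^^^^^^^^^
TypeError: ufunc 'arctan2' not supported for the input types, and the inputs could not be safely coerced to any supported types according to the casting rule ''safe''
```

```bash
python3 -m inch '[[-0.0028,0.0003,0.03,0,0,0,0],[0,0,0.022,0,0,0,0],[0,0,0,0,0,0,0.3],[0,0,0,0,0,0,1],[0,0,0,0,0,0,1],[0,0,0,0,0,0,1]]' 30 >/dev/null; python3 -c "
from h import *;arc();st()
a=np.radians(np.arange(-25,76,5));x=52*np.sin(a);z=52*np.cos(a)
print([(round(float(-d)/1e3,4),round(float(-e)/1e3,4)) for d,e in zip(np.diff(x),np.diff(z))])"
```

```text
t 9.60 ang -21.0 rad 47.8 y 0.4  Ftan -0.4 Frad -16.0 Fy -0.4 open 0.220 grip 30
t 9.6 TCP [-17.12   0.43 156.66] yaw-err deg 179.96441518348541 rot [-3.14  0.   -3.  ] F [  5.37  -0.41 -15.03] open 0.21975755158880111 grip 29.69834178686142
[(-0.0042, -0.0017), (-0.0043, -0.0014), (-0.0044, -0.001), (-0.0045, -0.0006), (-0.0045, -0.0002), (-0.0045, 0.0002), (-0.0045, 0.0006), (-0.0044, 0.001), (-0.0043, 0.0014), (-0.0042, 0.0017), (-0.004, 0.0021), (-0.0038, 0.0024), (-0.0036, 0.0028), (-0.0033, 0.0031), (-0.0031, 0.0033), (-0.0028, 0.0036), (-0.0024, 0.0038), (-0.0021, 0.004), (-0.0017, 0.0042), (-0.0014, 0.0043)]
```

```bash
python3 -m inch '[[0,0,0,0,0,0,1],[0,0,0,0,0,0,1]]' >/dev/null; python3 -c "
from h import *;arc();st()"
```

```text
t 9.80 ang -21.0 rad 47.8 y 0.4  Ftan -0.6 Frad -16.8 Fy -0.2 open 0.224 grip 30
t 9.8 TCP [-17.15   0.44 156.66] yaw-err deg 179.96370072181068 rot [-3.14  0.   -3.  ] F [  5.44  -0.23 -15.86] open 0.22428002837350874 grip 29.717246890068054
```

```bash
python3 -m inch '[[0,0,-0.002,0,0,0,1],[0,0,0,0,0,0,1]]' >/dev/null; python3 -c "
from h import *;arc();st()"
```

```text
t 10.00 ang -20.9 rad 49.8 y 0.4  Ftan -1.6 Frad -16.6 Fy 0.4 open 0.223 grip 30
t 10.0 TCP [-17.72   0.43 158.49] yaw-err deg 179.96392661816714 rot [-3.14  0.   -3.  ] F [  4.46   0.44 -16.07] open 0.2225343361485771 grip 30.27345299720764
```

Steady friction (16 N at 30 N grip) means the pads were just slipping radially. I'll start the sweep.

```bash
python3 -m inch '[[-0.0042,0,-0.0017,0,0,0,1],[-0.0043,0,-0.0014,0,0,0,1],[-0.0044,0,-0.001,0,0,0,1],[-0.0045,0,-0.0006,0,0,0,1],[-0.0045,0,-0.0002,0,0,0,1],[-0.0045,0,0.0002,0,0,0,1],[-0.0045,0,0.0006,0,0,0,1],[-0.0044,0,0.001,0,0,0,1]]' >/dev/null; python3 -c "
from h import *;arc();st()"
```

```text
t 10.80 ang 20.1 rad 53.4 y 0.4  Ftan -0.5 Frad -0.0 Fy 0.3 open -0.003 grip 0
t 10.8 TCP [ 18.3    0.39 162.12] yaw-err deg 179.96256364989455 rot [-3.14  0.   -3.  ] F [-0.51  0.3   0.17] open -0.0028019667496580075 grip 0.0
```

The ball slipped out because the grip was off-centre. I'll rise, go back and find the ball exactly, this time with a settled pose.

```bash
python3 -m inch '[[0,0,-0.045,0,0,0,0],[0.021,0,0,0,0,0,0],[0.021,0,0,0,0,0,0],[0,0,0,0,0,0,0],[0,0,0,0,0,0,0],[0,0,0,0,0,0,0]]' >/dev/null; cat >> h.py <<'E'
def look():
    import cv2
    s=r.sense();f=eyes.grab_frame('wrist');im=f['img'].astype(int);hsv=cv2.cvtColor(f['img'],cv2.COLOR_BGR2HSV)
    m=np.uint8((im.max(2)<52));m[:,:285]=0;m[:,347:]=0;m[395:]=0
    m=cv2.morphologyEx(m,cv2.MORPH_OPEN,np.ones((9,9)))
    n,l,st_,c=cv2.connectedComponentsWithStats(m)
    px=[]
    for i in range(1,n): print('dark',st_[i],c[i]);px.append(tuple(c[i]))
    rm=(hsv[...,1]>200)&(im[...,2]>120)&((hsv[...,0]<6)|(hsv[...,0]>174));q=np.argwhere(rm);print('red',rm.sum(),q.mean(0)[::-1] if len(q) else '')
    cv2.imwrite('pics/look_%.2f.png'%s['clock'],f['img'])
    for p in px:
        try: wballs(s,f,[p])
        except TypeError: print(p,'tangent')
E
python3 -c "
from h import *;st();look()"
```

```text
t 11.4 TCP [-23.61   0.4  206.77] yaw-err deg 179.95948204903283 rot [-3.14  0.   -3.  ] F [-0.05 -0.45  0.03] open 0.502200837483039 grip 0.0
dark [302 200  27  24 588] [314.77 211.76]
dark [298 282  35  34 920] [314.46 297.78]
red 0 
(np.float64(314.765306122449), np.float64(211.75510204081633)) angles [np.float64(-111.1), np.float64(-92.3)]
(np.float64(314.46086956521737), np.float64(297.7804347826087)) angles [np.float64(142.7), np.float64(-15.3)]
```

```bash
python3 -m inch '[[-0.0099,0,0.03,0,0,0,0],[0,0,0.0155,0,0,0,0],[0,0,0,0,0,0,0.3],[0,0,0,0,0,0,0.3],[0,0,0,0,0,0,0.45],[0,0,0,0,0,0,1],[0,0,0,0,0,0,1]]' 40 >/dev/null; python3 -c "
from h import *;arc();st()
a=np.radians(np.arange(-15,76,5));x=52*np.sin(a);z=52*np.cos(a)
print([(round(float(-d)/1e3,4),round(float(-e)/1e3,4)) for d,e in zip(np.diff(x),np.diff(z))])"
```

```text
t 12.15 ang -15.5 rad 52.2 y 0.5  Ftan 1.2 Frad 4.0 Fy -0.0 open 0.213 grip 39
t 12.15 TCP [-13.95   0.47 162.33] yaw-err deg 179.95987414007027 rot [ 3.14  0.   -3.  ] F [ 0.09 -0.04  4.19] open 0.21318634107692364 grip 39.06206488609314
[(-0.0044, -0.001), (-0.0045, -0.0006), (-0.0045, -0.0002), (-0.0045, 0.0002), (-0.0045, 0.0006), (-0.0044, 0.001), (-0.0043, 0.0014), (-0.0042, 0.0017), (-0.004, 0.0021), (-0.0038, 0.0024), (-0.0036, 0.0028), (-0.0033, 0.0031), (-0.0031, 0.0033), (-0.0028, 0.0036), (-0.0024, 0.0038), (-0.0021, 0.004), (-0.0017, 0.0042), (-0.0014, 0.0043)]
```

Centred now (−15.5°, radius 52.2). Sweeping.

```bash
python3 -m inch '[[-0.0044,0,-0.001,0,0,0,1],[-0.0045,0,-0.0006,0,0,0,1],[-0.0045,0,-0.0002,0,0,0,1],[-0.0045,0,0.0002,0,0,0,1]]' >/dev/null; python3 -c "
from h import *;arc()"
python3 -m inch '[[-0.0045,0,0.0006,0,0,0,1],[-0.0044,0,0.001,0,0,0,1],[-0.0043,0,0.0014,0,0,0,1],[-0.0042,0,0.0017,0,0,0,1],[-0.004,0,0.0021,0,0,0,1],[-0.0038,0,0.0024,0,0,0,1]]' >/dev/null; python3 -c "
from h import *;arc()"
```

```text
t 12.55 ang 2.1 rad 51.1 y 0.5  Ftan -6.8 Frad 5.8 Fy 2.1 open 0.218 grip 40
t 13.15 ang 35.4 rad 53.1 y 0.5  Ftan 1.1 Frad 1.9 Fy -0.3 open 0.028 grip 1
```

Friction on the polished balls is too low for a side grip. I'll turn the tool 90° so one finger stands behind the ball and one ahead, then push with the rear pad and tilt the tool along with the bar.

```bash
python3 -m inch '[[0,0,-0.04,0,0,0,0],[0.02,0,-0.03,0,0,8.5,0],[0.02,0,0,0,0,8.5,0],[0,0,0,0,0,0,0],[0,0,0,0,0,0,0]]' >/dev/null; python3 -c "
from h import *;st();look()"
```

```text
t 13.65 TCP [-11.35   3.38 223.69] yaw-err deg 163.1696554452019 rot [-3.14  0.    2.99] F [0.55 0.05 0.68] open 0.5038814098139234 grip 0.0
dark [285 184  23  28 571] [295.22 197.4 ]
dark [304 285  23  26 401] [313.81 296.08]
dark [322 308  11  12 127] [327.11 313.46]
red 47 [318.19 228.26]
(np.float64(295.2189141856392), np.float64(197.39579684763572)) angles [np.float64(-117.0), np.float64(-78.9)]
(np.float64(313.81296758104736), np.float64(296.08229426433917)) angles [np.float64(125.7), np.float64(4.4)]
(np.float64(327.1102362204724), np.float64(313.46456692913387)) angles [np.float64(101.0), np.float64(22.3)]
```

```bash
python3 -m inch '[[0,0,0,0,0,8.5,0],[0,0,0,0,0,8.5,0],[0,0,0,0,0,8.5,0],[0,0,0,0,0,8.5,0],[0,0,0,0,0,8.5,0],[0,0,0,0,0,8.5,0],[0,0,0,0,0,8.5,0],[0,0,0,0,0,8.5,0]]' >/dev/null;python3 -m inch '[[0,0,0,0,0,5,0],[0,0,0,0,0,0,0],[0,0,0,0,0,0,0]]' >/dev/null; python3 - <<'E'
from h import *;st()
import cv2
s=r.sense();f=eyes.grab_frame('wrist');t=eyes.grab_frame('top')['img'][165:325,260:465]
cv2.imwrite('pics/w6.png',f['img'])
E
```

```text
t 14.8 TCP [-11.06   3.31 222.98] yaw-err deg 90.1989915594736 rot [-3.14  0.    1.71] F [ 0.25  0.24 -0.24] open 0.5022967880810236 grip 0.0
```

View pics/w6.png

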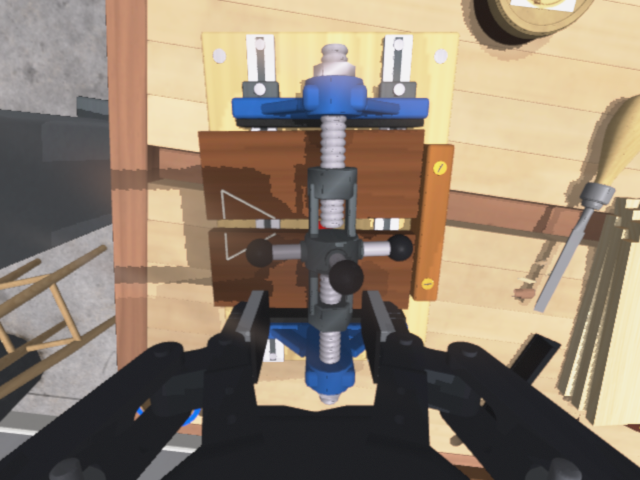

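The wrist view (now with +x to the right) shows both boards home at the stop. The upper ball is at (346,277), with its neighbours at (260,252) and (400,247).

```bash
python3 - <<'E'
from h import *
s=r.sense();f=eyes.grab_frame('wrist')
R=Rotation.from_euler('xyz',s['tcp_rot']).as_matrix();H=np.array(f['hand_eye'])
for u,v in[(346,277),(260,252),(400,247)]:
    d=R@H[:3,:3]@np.array([(u-f['cx'])/f['fx'],(v-f['cy'])/f['fy'],1]);c=C(s['eef_pos']+R@H[:3,3]);d=np.array([d@ex,d@ey,d[2]]);print(c-d*c[1]/d[1])
E
```

```text
[  7.23695646   0.         164.56542732]
[-51.25354033   0.         117.96923985]
[ 53.74386659   0.         105.27284545]
```

```bash
python3 -m inch '[[-0.003,0.0246,0,7,0,0,0],[0,0,0,0,0,0,0],[0,0,0.03,0,0,0,0],[0,0,0.025,0,0,0,0],[0,0,0,0,0,0,0.3],[0,0,0,0,0,0,0.3],[0,0,0,0,0,0,0.3]]' 40 >/dev/null; cat >> h.py <<'E'
def push():
    arc();s=r.sense();z=Rotation.from_euler('xyz',s['tcp_rot']).as_matrix()[:,2];print('tilt %.1f  q2,3,5 %s  Tq %s'%(np.degrees(np.arctan2(-(z@ex),-z[2])),s['qpos'],s['wrist_torque']))
E
python3 -c "
from h import *;push()"
```

```text
t 15.65 ang 7.4 rad 59.2 y 0.4  Ftan 0.0 Frad 0.7 Fy -0.8 open 0.351 grip 0
tilt 6.8  q2,3,5 [ 0.12600795  0.47951051  1.63039995 -0.0018304   1.1510766  -0.01357836]  Tq [0.07098624 0.00250461 0.03780334]
```

```bash
python3 -m inch '[[0,0.0045,0.003,0,0,0,0.3],[0,0.0059,0.0003,6,0,0,0.3],[0,0.0059,0.0003,6,0,0,0.3],[0,0.0059,0.0003,6,0,0,0.3]]' >/dev/null;python3 -c "
from h import *;push()"
python3 -m inch '[[0,0.0059,0.0003,6,0,0,0.3],[0,0.0059,0.0003,6,0,0,0.3],[0,0.0059,0.0003,6,0,0,0.3],[0,0.0059,0.0003,6,0,0,0.3]]' >/dev/null;python3 -c "
from h import *;push()"
```

```text
t 16.05 ang 28.9 rad 57.3 y 0.4  Ftan -3.0 Frad -1.5 Fy 0.2 open 0.349 grip 2
tilt 25.2  q2,3,5 [ 0.12819099  0.6900001   1.34917577 -0.0050437   1.54255705 -0.01067816]  Tq [-0.04513642  0.35043579 -0.07694843]
t 16.45 ang 52.8 rad 58.9 y 0.4  Ftan -4.0 Frad -2.4 Fy 0.7 open 0.349 grip 2
tilt 49.2  q2,3,5 [ 0.12988907  0.98186521  0.99549676 -0.00861202  2.02322542 -0.01058769]  Tq [-0.01657443  0.19368679  0.02638446]
```

Pushing works: Ftan is −4 N, as stated for the free-turning body. I'll continue to ~66°.

```bash
python3 -m inch '[[0,0.0059,0.0008,6,0,0,0.3],[0,0.0059,0.0008,6,0,0,0.3],[0,0.0059,0.0008,6,0,0,0.3],[0,0,0,0,0,0,0.3]]' >/dev/null;python3 -c "
from h import *;push()"
```

```text
t 16.85 ang 75.2 rad 55.4 y 0.4  Ftan 0.1 Frad -2.0 Fy 0.0 open 0.350 grip 1
tilt 67.5  q2,3,5 [ 0.13054353  1.20743048  0.76053061 -0.01237327  2.35175535 -0.01255776]  Tq [-0.05126008 -0.2049042  -0.06008784]
```

```bash
python3 -m inch '[[0,-0.004,-0.02,0,0,0,0],[0,0,-0.04,0,0,0,0],[0,-0.017,0.0013,-8.5,0,0,0],[0,-0.017,0.0013,-8.5,0,0,0],[0,-0.017,0.0013,-8.5,0,0,0],[0,-0.017,0.0013,-8.5,0,0,0],[0,-0.017,0.0013,-8.5,0,0,0],[0,-0.017,0.0013,-8.5,0,0,0]]' >/dev/null;python3 -m inch '[[0,-0.017,0.0013,-8.5,0,0,0],[0,-0.017,0.0013,-8.5,0,0,0],[0,-0.017,0.0013,-8.5,0,0,0],[0,-0.017,0.0013,-8.5,0,0,0],[0,0,0,-3.5,0,0,0],[0,0,0,0,0,0,0],[0,0,0,0,0,0,0]]' >/dev/null;python3 - <<'E'
from h import *;push()
import cv2
s=r.sense();f=eyes.grab_frame('wrist');im=f['img'];cv2.imwrite('pics/w7.png',im)
hsv=cv2.cvtColor(im,cv2.COLOR_BGR2HSV)
g=cv2.GaussianBlur(im.max(2),(5,5),0);m=np.uint8(g<55);m[330:]=0
m=cv2.morphologyEx(m,cv2.MORPH_OPEN,np.ones((13,13)))
n,l,S_,c=cv2.connectedComponentsWithStats(m)
R=Rotation.from_euler('xyz',s['tcp_rot']).as_matrix();H=np.array(f['hand_eye'])
def P(u,v):
    d=R@H[:3,:3]@np.array([(u-f['cx'])/f['fx'],(v-f['cy'])/f['fy'],1]);c=C(s['eef_pos']+R@H[:3,3]);d=np.array([d@ex,d@ey,d[2]]);return c-d*c[1]/d[1]
for i in range(1,n):
    p=P(*c[i]);print(S_[i],c[i],p,'r %.1f ang %.1f'%(np.hypot(p[0],p[2]-112),np.degrees(np.arctan2(p[0],p[2]-112))))
E
```

```text
t 18.35 ang -16.3 rad 116.8 y 0.4  Ftan -0.1 Frad -0.3 Fy 1.0 open 0.498 grip 0
tilt -21.7  q2,3,5 [ 0.1198561   0.14682138  2.02918109  0.0132574   0.5863759  -0.0298978 ]  Tq [-0.05287613  0.1625923  -0.02618269]
[255 306  17  24 355] [263.06197183 317.68450704] [-51.78870689   0.         210.86762676] r 111.6 ang -27.6
```

```bash
cat >> h.py <<'E'
def balls():
    import cv2
    s=r.sense();f=eyes.grab_frame('wrist');R=Rotation.from_euler('xyz',s['tcp_rot']).as_matrix();H=np.array(f['hand_eye'])
    cc=C(s['eef_pos']+R@H[:3,3]);g=cv2.cvtColor(f['img'],cv2.COLOR_BGR2GRAY)
    k=cv2.HoughCircles(cv2.medianBlur(g,3),cv2.HOUGH_GRADIENT,1,12,param1=80,param2=13,minRadius=8,maxRadius=26)
    for u,v,rd in (k[0] if k is not None else []):
        d=R@H[:3,:3]@np.array([(u-f['cx'])/f['fx'],(v-f['cy'])/f['fy'],1]);d=np.array([d@ex,d@ey,d[2]]);p=cc-d*cc[1]/d[1]
        rr=np.hypot(p[0],p[2]-112);dist=np.linalg.norm(p-cc)
        if abs(rr-52)<7: print((u,v,rd),'r %.1f ang %.1f ball radius %.1f'%(rr,np.degrees(np.arctan2(p[0],p[2]-112)),rd*dist/f['fx']),'bgr',f['img'][int(v),int(u)])
E
python3 -c "
from h import *;balls()"
```

```text
(np.float32(300.5), np.float32(268.5), np.float32(16.6)) r 51.2 ang -18.3 ball radius 10.2 bgr [50 50 57]
(np.float32(369.5), np.float32(242.5), np.float32(13.1)) r 53.6 ang 71.8 ball radius 10.1 bgr [48 44 44]
(np.float32(233.5), np.float32(239.5), np.float32(19.9)) r 53.7 ang -124.4 ball radius 16.2 bgr [ 38  47 163]
```

```bash
python3 -m inch '[[0,-0.004,0,3.5,0,0,0],[0,0,0,0,0,0,0],[0,0,0.035,0,0,0,0],[0,0,0.025,0,0,0,0],[0,0,0,0,0,0,0.3],[0,0,0,0,0,0,0.3]]' >/dev/null;python3 -c "
from h import *;push()"
```

```text
t 19.05 ang -20.5 rad 54.4 y 0.4  Ftan -0.1 Frad 0.3 Fy -0.0 open 0.354 grip 0
tilt -18.0  q2,3,5 [ 0.12127117  0.27622241  2.00823158  0.01125115  0.54360899 -0.02753211]  Tq [0.01218099 0.2182832  0.00536144]
```

```bash
python3 -m inch '[[0,0.0064,-0.0015,0,0,0,0.3],[0,0.0059,0.0003,6,0,0,0.3],[0,0.0059,0.0003,6,0,0,0.3],[0,0.0059,0.0003,6,0,0,0.3],[0,0.0059,0.0003,6,0,0,0.3],[0,0.0059,0.0003,6,0,0,0.3]]' >/dev/null;python3 -c "
from h import *;push()"
python3 -m inch '[[0,0.0059,0.0003,6,0,0,0.3],[0,0.0059,0.0003,6,0,0,0.3],[0,0.0059,0.0003,6,0,0,0.3],[0,0.0059,0.0003,6,0,0,0.3],[0,0.0059,0.0003,6,0,0,0.3]]' >/dev/null;python3 -c "
from h import *;push()"
```

```text
t 19.65 ang 15.1 rad 60.4 y 0.4  Ftan -3.6 Frad -1.8 Fy -0.5 open 0.347 grip 2
tilt 12.2  q2,3,5 [ 0.12679029  0.53922032  1.542578   -0.00298753  1.27246005 -0.0120725 ]  Tq [-0.0735665   0.45511849  0.00465041]
t 20.15 ang 43.1 rad 61.8 y 0.3  Ftan -3.2 Frad -1.8 Fy -0.0 open 0.350 grip 2
tilt 42.2  q2,3,5 [ 0.1294167   0.89076384  1.09454636 -0.00748745  1.89197864 -0.0101725 ]  Tq [-0.0317157   0.28187135 -0.02395581]
```

```bash
python3 -m inch '[[0,0.0059,0.002,6,0,0,0.3],[0,0.0059,0.002,6,0,0,0.3],[0,0.0059,0.002,6,0,0,0.3],[0,0.0059,0.0008,6,0,0,0.3],[0,0,0,0,0,0,0.3]]' >/dev/null;python3 -c "
from h import *;push()"
```

```text
t 20.65 ang 71.1 rad 53.5 y 0.4  Ftan -2.2 Frad -1.7 Fy 0.7 open 0.349 grip 1
tilt 66.4  q2,3,5 [ 0.13047078  1.18725177  0.78513751 -0.01212285  2.32866109 -0.01209679]  Tq [-5.61941403e-05 -1.56038725e-01 -2.57833665e-03]
```

```bash
python3 -m inch '[[0,-0.004,-0.022,0,0,0,0],[0,0,-0.04,0,0,0,0],[0,-0.017,0.0013,-8.5,0,0,0],[0,-0.017,0.0013,-8.5,0,0,0],[0,-0.017,0.0013,-8.5,0,0,0],[0,-0.017,0.0013,-8.5,0,0,0],[0,-0.017,0.0013,-8.5,0,0,0],[0,-0.017,0.0013,-8.5,0,0,0]]' >/dev/null;python3 -m inch '[[0,-0.017,0.0013,-8.5,0,0,0],[0,-0.017,0.0013,-8.5,0,0,0],[0,-0.017,0.0013,-8.5,0,0,0],[0,-0.017,0.0013,-8.5,0,0,0],[0,-0.003,0,-4,0,0,0],[0,0,0,0,0,0,0],[0,0,0,0,0,0,0]]' >/dev/null;python3 -c "
from h import *;push();balls()"
```

```text
t 22.15 ang -18.6 rad 118.8 y 0.4  Ftan -0.0 Frad 0.3 Fy -0.2 open 0.502 grip 0
tilt -23.2  q2,3,5 [ 0.11925589  0.13015606  2.05678181  0.0154614   0.54926779 -0.03227411]  Tq [-0.04268761  0.14591631  0.03140231]
(np.float32(371.5), np.float32(242.5), np.float32(13.8)) r 53.2 ang 67.5 ball radius 10.7 bgr [46 42 43]
(np.float32(299.5), np.float32(267.5), np.float32(17.1)) r 52.0 ang -22.7 ball radius 10.5 bgr [ 45  49 175]
(np.float32(334.5), np.float32(267.5), np.float32(22.1)) r 56.5 ang -0.4 ball radius 13.6 bgr [ 61  87 134]
(np.float32(234.5), np.float32(241.5), np.float32(15.0)) r 52.4 ang -117.3 ball radius 11.9 bgr [47 50 62]
```

Now red is at −22.7°, so q≈5.89. I'll look once at the boards before the final tightening.

```bash
python3 -c "
from rig import eyes;import cv2
cv2.imwrite('pics/w8.png',eyes.grab_frame('wrist')['img'])"
```

```text
(no output)
```

View pics/w8.png

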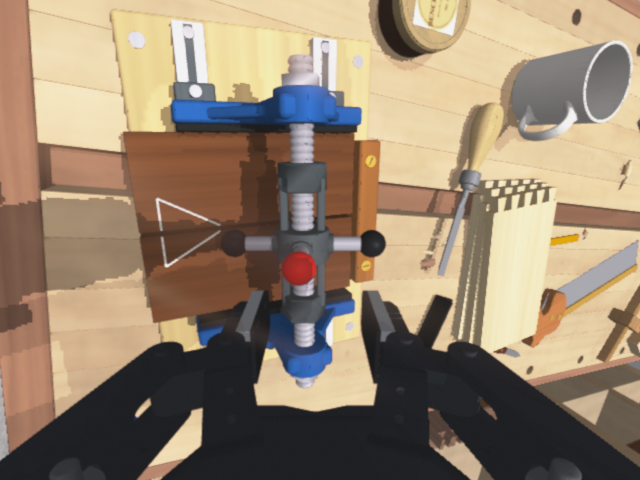

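The boards still sit against the stop (column ~355), the pencil triangle matches across the joint, and a thin gap remains. Final bar, red at (298,268).

```bash
python3 -m inch '[[0,-0.007,0,0.5,0,0,0],[0,0,0,0,0,0,0],[0,0,0.035,0,0,0,0],[0,0,0.026,0,0,0,0],[0,0,0,0,0,0,0.3],[0,0,0,0,0,0,0.3]]' >/dev/null;python3 -c "
from h import *;push()"
```

```text
t 22.85 ang -24.3 rad 55.1 y 0.4  Ftan 0.0 Frad -0.0 Fy 0.8 open 0.355 grip 0
tilt -22.4  q2,3,5 [ 0.12014773  0.25325156  2.07021714  0.01835401  0.42759619 -0.03515681]  Tq [-0.06794206  0.14750846 -0.01859692]
```

```bash
python3 -m inch '[[0,0.006,0,0,0,0,0.3],[0,0.0059,0.0008,6,0,0,0.3],[0,0.0059,0.0008,6,0,0,0.3],[0,0.0059,0.0008,6,0,0,0.3],[0,0.0059,0.0008,6,0,0,0.3],[0,0,0,0,0,0,0.3]]' >/dev/null;python3 -c "
from h import *;push()"
for i in 1 2 3; do python3 -m inch '[[0,0.003,0.0005,3,0,0,0.3],[0,0,0,0,0,0,0.3]]' >/dev/null;python3 -c "
from h import *;arc()"; done
```

```text
t 23.45 ang 9.1 rad 57.5 y 0.3  Ftan -0.2 Frad 0.4 Fy 0.5 open 0.349 grip 0
tilt 1.5  q2,3,5 [ 1.25336979e-01  4.38198758e-01  1.69752715e+00 -4.98148100e-04
  1.03142572e+00 -1.43929861e-02]  Tq [-0.02278854  0.11982311  0.03372317]
t 23.65 ang 10.3 rad 56.2 y 0.4  Ftan -0.3 Frad -0.2 Fy 0.3 open 0.353 grip 0
t 23.85 ang 12.8 rad 55.7 y 0.3  Ftan -4.0 Frad 0.7 Fy 0.5 open 0.350 grip 2
t 24.05 ang 16.1 rad 55.4 y 0.4  Ftan -3.8 Frad 2.3 Fy -0.5 open 0.351 grip 2
```

```bash
for i in 1 2 3 4 5; do python3 -m inch '[[0,0.003,0.0002,3,0,0,0.3],[0,0,0,0,0,0,0.3]]' >/dev/null;python3 -c "
from h import *;arc()"; done
```

```text
t 24.25 ang 19.3 rad 55.5 y 0.4  Ftan -4.5 Frad 2.5 Fy -0.8 open 0.354 grip 2
t 24.45 ang 22.5 rad 55.5 y 0.3  Ftan -5.3 Frad 1.9 Fy 0.3 open 0.350 grip 3
t 24.65 ang 25.5 rad 55.6 y 0.4  Ftan -5.3 Frad 2.4 Fy -0.3 open 0.351 grip 3
t 24.85 ang 28.6 rad 55.8 y 0.4  Ftan -6.8 Frad 0.9 Fy 0.2 open 0.351 grip 3
t 25.05 ang 31.7 rad 56.0 y 0.3  Ftan -6.0 Frad 0.8 Fy -0.5 open 0.350 grip 3
```

Resistance is climbing smoothly (4→6.5 N).

```bash
for i in 1 2 3 4; do python3 -m inch '[[0,0.0025,0.0002,2.5,0,0,0.3],[0,0,0,0,0,0,0.3]]' >/dev/null;python3 -c "
from h import *;arc()"; done
```

```text
t 25.25 ang 34.1 rad 56.2 y 0.3  Ftan -7.1 Frad -0.5 Fy -0.5 open 0.350 grip 3
t 25.45 ang 36.6 rad 56.5 y 0.4  Ftan -8.0 Frad 0.0 Fy 0.1 open 0.346 grip 4
t 25.65 ang 39.2 rad 56.5 y 0.4  Ftan -7.3 Frad 0.4 Fy -0.7 open 0.352 grip 4
t 25.85 ang 41.7 rad 56.7 y 0.3  Ftan -7.8 Frad -0.2 Fy 0.0 open 0.353 grip 4
```

```bash
for i in 1 2 3; do python3 -m inch '[[0,0.002,0.0002,2,0,0,0.3],[0,0,0,0,0,0,0.3]]' >/dev/null;python3 -c "
from h import *;arc()"; done
```

```text
t 26.05 ang 43.6 rad 56.8 y 0.3  Ftan -7.6 Frad -0.9 Fy -0.6 open 0.351 grip 4
t 26.25 ang 45.7 rad 56.9 y 0.4  Ftan -9.3 Frad -0.4 Fy -0.0 open 0.349 grip 4
t 26.45 ang 47.7 rad 57.0 y 0.3  Ftan -8.7 Frad -0.3 Fy -0.7 open 0.350 grip 4
```

Over 8 N steadily: firm. I'll back off gently, leave the bar and check.

```bash
python3 -m inch '[[0,-0.002,0,0,0,0,0.3],[0,-0.003,0,0,0,0,0.3],[0,0,0,0,0,0,0],[0,0,-0.02,0,0,0,0],[0,0,-0.045,0,0,0,0],[0,0,0,0,0,0,0],[0,0,0,0,0,0,0]]' >/dev/null;python3 -c "
from h import *;push();balls()"
```

```text
t 27.15 ang 42.3 rad 122.6 y 0.3  Ftan -0.2 Frad -0.8 Fy -0.6 open 0.503 grip 0
tilt 41.3  q2,3,5 [ 0.1299361   0.91155866  0.94300232 -0.00743515  2.00733585 -0.01075711]  Tq [ 0.10122406 -0.27286276  0.03216499]
(np.float32(380.5), np.float32(244.5), np.float32(14.7)) r 51.4 ang 122.5 ball radius 11.3 bgr [41 38 37]
(np.float32(247.5), np.float32(238.5), np.float32(13.8)) r 53.0 ang -58.0 ball radius 11.2 bgr [64 66 73]
(np.float32(300.5), np.float32(265.5), np.float32(17.7)) r 52.8 ang 33.1 ball radius 11.1 bgr [ 46  53 181]
```

The red ball rests at ~33°, so q≈6.85. It sprang back a little to firm, about 0.45 rad past the predicted contact. I'll retreat to where the top view is clear and check numerically.

```bash
python3 -m inch '[[0,0,-0.045,0,0,0,0],[0,-0.03,-0.02,-8.3,0,0,0],[0,-0.045,0,-8.3,0,0,0],[0,-0.045,0,-8.3,0,0,0],[0,-0.045,0,-8.3,0,0,0],[0,-0.045,0,-8.1,0,0,0],[0,-0.045,0,0,0,0,0],[0,-0.045,0,0,0,0,0]]' >/dev/null;python3 -m inch '[[0,-0.045,0,0,0,0,0],[0,-0.03,0,0,0,0,0],[0,0,0,0,0,0,0],[0,0,0,0,0,0,0],[0,0,0,0,0,0,0]]' >/dev/null;python3 - <<'E'
from h import *;st()
import cv2
f=eyes.grab_frame('top');R=np.array(f['R']);t=np.array(f['t']);im=f['img'];cv2.imwrite('pics/tend.png',im)
def px(x,y,z):
    X=o+x*ex+y*ey;X[2]=z;c=R@X+t;return f['fx']*c[0]/c[2]+f['cx'],f['fy']*c[1]/c[2]+f['cy']
def prof(pts):
    uv=np.float32([px(*p) for p in pts]);return cv2.remap(im,uv[None,:,0],uv[None,:,1],cv2.INTER_LINEAR)[0].max(1)
for y in(60,40,20,-20,-40,-60):
    print('near end y',y,prof([(x,y,38) for x in range(-130,-98,2)]))
for y in(60,50,-50,-60): print('far end y',y,prof([(x,y,38) for x in range(70,100,2)]))
for x in(-105,-95,-60,65): print('joint x',x,prof([(x,y,38) for y in range(-12,13)]))
E
```

```text
t 28.5 TCP [-218.16    0.49  338.37] yaw-err deg 89.9642124681695 rot [-3.11 -0.    1.71] F [-0.32  0.9  -0.21] open 0.49886722836833514 grip 0.0
near end y 60 [151 152 154 155 110  94  95  94 104 114 113 112 113 114 113 113]
near end y 40 [153 153 154 148 110  95  95  89  88 108 109 108 108 108 108 109]
near end y 20 [198 198 197 198 200 169 137 129 118 111 110 110 111 111 107 117]
near end y -20 [185 185 184 185 188 176 131 117 106 111 113 112 111 111 111 126]
near end y -40 [185 184 185 185 187 172 142 114 106 108 106 107 106 107 107 107]
near end y -60 [195 195 195 195 196 150 130 130 116 109 109 109 108 110 110 110]
far end y 60 [105 104 104 104 104 105 106  93  70 114 154 160 162 181 190]
far end y 50 [115 115 116 116 116 116 116  97  62  94 149 161 160 165 169]
far end y -50 [106 106 107 107 107 106 107 105  70 108 146 152 145 149 182]
far end y -60 [106 108 109 108 109 109 109  93  68  98 143 152 154 167 184]
joint x -105 [113 114 115 116 117 117 116 114 111 108 100  93  92  91 105 119 120 120
 121 121 119 117 116 115 116]
joint x -95 [117 119 121 123 125 123 122 120 120 119 116 106  98  94  99 117 127 129
 130 129 128 127 125 124 126]
joint x -60 [ 86  76  75  78  94 111 112 109  88  69  63  59  61  64  69  75  82  89
 100 109 117 123 122 120 118]
joint x 65 [107 107 108 108 109 109 108 106 105 105 106 101  96  93  91 104 114 114
 114 113 112 112 113 113 113]
```

The far ends meet the stop at x≈85 at every sampled y, the near ends are level, and the joint is only a faint dark line. Handing in.

```bash
python3 -c "
from rig import r;print(r.sign_off())"
```

```text
the job is handed in; nothing more can be done
None
```

The panel is clamped and handed in: both halves sit home against the stop, the joint shows closed in the top view, the turnbuckle was wound to firm (8–9 N at the ball) and left tight, the bystanders were not touched, and the sign-off returned no verdict.

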